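# Heft three tins of brass stamp blanks and hold up the fullest

### The job

Of the three identical closed tins on the pottery bench, find the heaviest by feel: working from the robot's left to its right, pick each up about 5 cm or more and, before taking the next, stand it back upright on the bench. Then hold the heaviest tin up, upright and still, about 15 cm above the bench, and finish still holding it there, with the other two tins standing on the bench. Do not tip any tin over and leave the other things on the bench where they are.

Things in the scene. Friction and masses are not known exactly. Their poses are not given: they have to be found in the camera images.
- tin_left_center (a point): the left-hand tin as the robot sees it (largest y): closed upright tinplate tin, 58 mm diameter (60 over its beads), 85 mm tall, one of three alike. Unseen brass discs inside (may shift 3 mm). Loaded weight 0.18 to 0.70 kg; the heaviest is at least 0.18 kg above the next, and which it is varies. This point: its centre, 42.5 mm above its underside; z up along its axis
- tin_mid_center (a point): the middle tin: closed upright tinplate tin, 58 mm diameter (60 over its beads), 85 mm tall, one of three alike. Unseen brass discs inside (may shift 3 mm). Loaded weight 0.18 to 0.70 kg; the heaviest is at least 0.18 kg above the next, and which it is varies. This point: its centre, 42.5 mm above its underside; z up along its axis
- tin_right_center (a point): the right-hand tin as the robot sees it (smallest y): closed upright tinplate tin, 58 mm diameter (60 over its beads), 85 mm tall, one of three alike. Unseen brass discs inside (may shift 3 mm). Loaded weight 0.18 to 0.70 kg; the heaviest is at least 0.18 kg above the next, and which it is varies. This point: its centre, 42.5 mm above its underside; z up along its axis
- kiln_prop: bystander: terracotta ring, 36 mm diameter, 30 mm tall, standing between the left and middle tins; origin under its centre
- stamp: bystander: turned wooden stamp, 34 mm diameter, 34 mm tall, standing between the middle and right tins; origin under its centre
- brush: bystander: brush 200 mm long lying behind the tins; origin under its middle
- rib: bystander: flat wooden rib 50 x 110 x 6 mm lying behind the tins; origin under its centre
- bowl: bystander: terracotta bowl, 100 mm diameter, 45 mm tall, behind the left tin; origin under its centre
- tumbler: bystander: steel tumbler, 84 mm diameter, 165 mm tall, to the far right; origin under its centre
- test_tile: bystander: white glazed tile 60 x 60 x 8 mm lying to the left; origin under its centre
There are look-alikes about, which are no part of the job. Leave any orange or purple look-alike of the part that bears tin_left_center alone.

How it is judged:
By the outcome, as a careful person would: the job done as asked, in the order asked, and still so for the second after the job is handed in, while the arm keeps its last pose, push and grip.
It also fails if it takes over 70 s, if anything falls off the work surface, if the arm or the gripper's body presses on something with over 40 N, if the wrist force passes 120 N, or if a joint passes its speed limit or range.

### The arm

A 6-joint arm with a two-finger parallel gripper is mounted at the origin on the work surface. World frame = base frame: x ahead of the robot, y to its left, z up, the work surface at z = 0. Lengths are in m, angles in rad, forces in N, time in s.
With the tool pointing down it reaches from about 0.25 to 0.725 m from the base axis. Payload 4 kg.
Tool frame: the origin (TCP) lies on the centre line of the jaws, within the pads' length; the fingertips stand 11 mm ahead of it and the grasp point (between the pads) lies 8 mm behind it (bot.nose_length is the distance from the TCP to the fingertips, in m); z points along the fingers, y is the direction in which the jaws open and shut (so a half turn about z gives the same grasp; the last joint's range is limited). The gripper opens to 85 mm and grips with 20 to 120 N. Pads are 22 mm wide; open, the fingers measure 114 mm over their backs; the gripper's body (76 mm by 85 mm) begins 54 mm behind the grasp point. The pads swing forward as they close: fully open they stand 13 mm farther back than shut.
Start: joints at [1.102, 0.241, 0.005, 1.335, 0, 1.571], TCP at [0.226, 0.446, 0.213] pointing down, gripper open.
Joint ranges: [-2.72, 2.72], [-1.05, 1.87], [-1.09, 1.28], [-1.99, 2.15], [-1.42, 1.44], [-3.14, 3.14]. Speed limits (rad/s): [2.79, 2.79, 3.14, 3.14, 3.14, 3.14].

### API

Orientations are given as a unit quaternion [x, y, z, w].
In Python, from workcell import bot gives the robot as it stands.
- The arm moves only by the tool play_rows, never from a script. Its argument "plan" is one flat list of numbers, 6 for each row, row after row: the shift along the tool's x, y, z in mm, then the turn, a rotation vector about the tool's x, y, z in rad. A call has 1 to 20 rows; each row shifts and turns the commanded pose from where the row before left it, along the tool's axes as they then stand; what a row does not reach is not made up. A row lasts 1/8 s, in which the tool goes at most 62.5 mm and 10.7 degrees, less where a joint would pass 70% of its speed; a pose out of reach is approached as far as the arm can. A call with a gripper value outside its range is refused whole. "hand" is the opening in per cent of the stroke, from 0 (shut) to 100 (fully open), set as the call begins (left out, the last holds). The fingers move at their own pace and stop on an object; the grip force is fixed at half the most. Time passes only in rows, so rows that do not move let the fingers close. It gives the time, the measured TCP pose, the force and the opening at its end, in the units of the state.
- bot.get_obs(): the state, without advancing time (a new reading comes with each control period).
- bot.camera(name): name is "side" or "top" or "wrist"; returns a dict with "frame" (400x640x3 uint8, blue, green, red), "range_z" (400x640 float32, m along the optical axis (not along the pixel's ray), 0 where there is no reading), "K" (3x3 intrinsics, pixels), "cam_to_world" (4x4, takes a point from camera to world coordinates). Camera axes: x right, y down, z forward; pixel columns grow to the right and rows downward; lengths in m; the calibration is good to about 2 mm. A picture is of the moment at which its call begins.
- bot.job_done(): hands the job in, once; it reports no verdict.
Trained networks look in the newest picture that a camera, given by its name, has taken for a name from the list of things; names that differ only in an ending like _2 or _b are one class to them, and where a whole thing is asked for, a point or a joint stands for the part that bears it (a point fixed in the world has none). Each returns a list of dicts, best first, with "p" (0 to 1); they miss things now and then, are a little off and sometimes report something else, mostly with a low value. They report only what shows in the picture. A call takes as long as a camera call. They do not tell look-alikes from the thing itself.
- bot.outline_of(query, camera): "mask" (400x640 bool, what is visible of it) and "point" ([row, column] in pixels, amid what is visible of it).
The state is a dict: "clock": time; "joint_pos": joint angles; "joint_vel": joint speeds; "tau": joint torques, N m; "eef_pos": TCP position; "tool_rot": TCP orientation; "ft_force": force on the tool from outside, world axes, zero at the start; "ft_torque": the same for the moment, N m; "grip_width": finger opening in m.
Only numpy, scipy, OpenCV 4.12 (cv2) and the standard library are available. Lean on these libraries where they do the work, as an engineer would, in place of code of your own. Each camera call takes 0.05 s, during which the arm holds its last target.

## Working session

There is one attempt and no reset: what is moved stays moved. The work goes in short steps, Python scripts to look and compute and a tool call to move; the robot and the scene stay as the last step left them, time stands still between calls to the robot, and variables do not carry over. Pictures are saved under pics/ and viewed, and the job is handed in when it is done.

Besides the shell and the picture viewer there is one more tool, called after ">>>" as name(argument=value, ...), one argument or row to a line, values as JSON. play_rows: Moves the arm, as the interface text tells. Its arguments: {"type":"object","properties":{"plan":{"type":"array","items":{"type":"number"}},"hand":{"type":"number"}},"required":["plan"]}

```bash
ls; mkdir -p pics; python3 - <<'E'
from workcell import bot
import cv2
o=bot.get_obs()
print({k:(v if not hasattr(v,'round') else v) for k,v in o.items()}, bot.nose_length)
for n in ['top','side']:
    c=bot.camera(n); cv2.imwrite(f'pics/{n}0.png',c['frame'])
E
```

```text
pics
{'clock': 0.0, 'joint_pos': array([ 1.10196615e+00,  2.41433697e-01,  3.70688760e-03,  1.33520319e+00,
       -1.78136149e-05,  1.57077964e+00]), 'joint_vel': array([ 0.00038119, -0.00082836, -0.00027273, -0.00015004, -0.0006994 ,
       -0.00093202]), 'tau': array([ 7.60278017e-04, -3.72316504e+01,  2.52409297e+01,  1.69951678e-02,
        1.50840629e-04, -9.31045832e-06]), 'eef_pos': array([0.2256184 , 0.44543762, 0.21179605]), 'tool_rot': array([ 2.32265854e-01,  9.72651754e-01, -1.03972706e-03, -2.39144286e-04]), 'ft_force': array([-0.30320116, -1.02780784,  0.03123059]), 'ft_torque': array([-0.01558738, -0.08231331, -0.01895479]), 'grip_width': 0.08558927972265813} 0.011
```

View pics/top0.png

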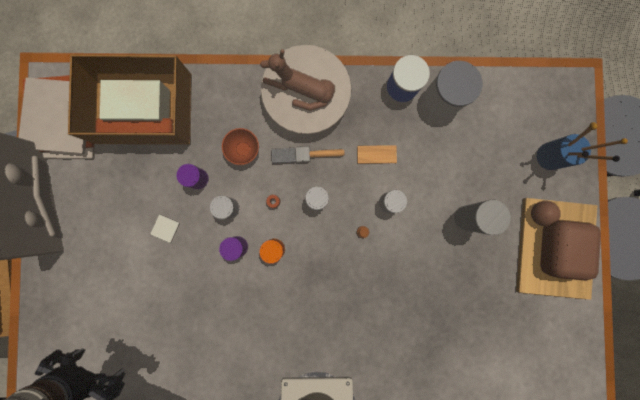

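View pics/side0.png

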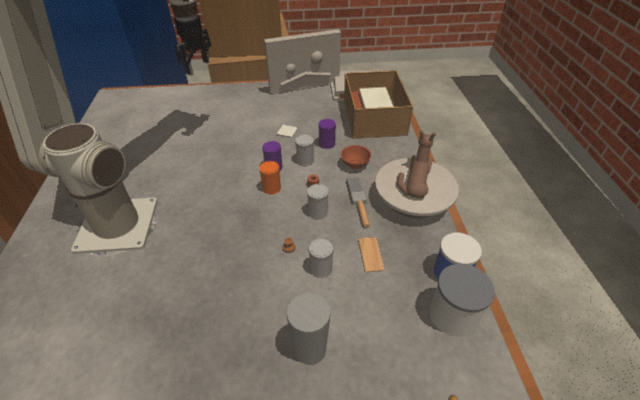

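The top view shows three grey tins at (col,row) about (221,208), (317,198) and (395,202). The look-alikes are purple at (190,176) and (232,249), and orange at (271,251). The plain grey tins fit the description; next I measure them and confirm in a crop.

```bash
cat > h.py <<'E'
from workcell import bot
import cv2, numpy as np
def pts(c,mask):
    z=c['range_z']; r,cc=np.nonzero(mask&(z>0)); zz=z[r,cc]
    K=c['K']; p=np.stack([(cc-K[0,2])/K[0,0]*zz,(r-K[1,2])/K[1,1]*zz,zz,np.ones_like(zz)])
    return (c['cam_to_world']@p)[:3].T
def topcirc(P,lo=.075,hi=.1):
    q=P[(P[:,2]>lo)&(P[:,2]<hi)]
    if len(q)<8: return None
    (x,y),r=cv2.minEnclosingCircle(q[:,:2].astype(np.float32)); return np.round([x,y,r,np.median(q[:,2]),len(q)],4), q[:,:2].mean(0).round(4)
E
python3 - <<'E'
from h import *
c=bot.camera('top')
for n in ['tin_left_center','kiln_prop','stamp','brush','rib','bowl','tumbler','test_tile']:
    for d in bot.outline_of(n,'top'):
        if d['p']<.2: continue
        P=pts(c,d['mask']); print(n,round(d['p'],2),d['point'],topcirc(P) if 'tin' in n else (P.min(0).round(3),P.max(0).round(3)))
cv2.imwrite('pics/crop.png',cv2.resize(c['frame'][140:280,140:420],None,fx=2.8,fy=2.8,interpolation=cv2.INTER_CUBIC))
s=bot.camera('side')
for d in bot.outline_of('tin_left_center','side'):
    if d['p']<.2: continue
    P=pts(s,d['mask']); print('side',round(d['p'],2),d['point'],topcirc(P,.081,.09),P[:,2].max())
E
```

```text
tin_left_center 0.98 [251.9, 274.3] (array([4.407e-01, 1.159e-01, 2.930e-02, 8.590e-02, 4.310e+02]), array([0.4408, 0.1157]))
tin_left_center 0.97 [205.9, 223.8] (array([5.530e-01, 2.419e-01, 2.950e-02, 8.590e-02, 4.300e+02]), array([0.5529, 0.2408]))
tin_left_center 0.96 [246.3, 235.0] (array([4.472e-01, 2.171e-01, 2.970e-02, 8.580e-02, 4.330e+02]), array([0.4475, 0.216 ]))
tin_left_center 0.65 [175.2, 192.6] (array([6.345e-01, 3.265e-01, 2.960e-02, 8.550e-02, 4.240e+02]), array([0.6339, 0.3251]))
kiln_prop 0.52 [199.2, 272.1] (array([ 0.552,  0.1  , -0.003]), array([0.59 , 0.139, 0.034]))
stamp 0.64 [230.4, 359.3] (array([ 0.472, -0.138,  0.005]), array([ 0.502, -0.111,  0.038]))
brush 0.68 [153.4, 298.6] (array([ 0.676, -0.076, -0.005]), array([0.723, 0.122, 0.025]))
rib 0.94 [155.2, 376.6] (array([ 0.677, -0.226, -0.005]), array([ 0.728, -0.113,  0.011]))
bowl 0.73 [197.4, 319.1] (array([ 0.548, -0.029, -0.001]), array([0.606, 0.028, 0.09 ]))
bowl 0.72 [145.8, 240.1] (array([0.667, 0.156, 0.   ]), array([0.764, 0.252, 0.049]))
tumbler 0.58 [216.8, 486.3] (array([ 0.485, -0.458,  0.003]), array([ 0.566, -0.374,  0.17 ]))
test_tile 0.84 [232.2, 166.2] (array([ 0.462,  0.378, -0.002]), array([0.532, 0.449, 0.015]))
test_tile 0.46 [147.7, 238.6] (array([ 0.667,  0.156, -0.005]), array([0.764, 0.252, 0.048]))
side 0.89 [176.3, 267.0] (array([4.397e-01, 1.153e-01, 3.140e-02, 8.700e-02, 2.150e+02]), array([0.4396, 0.1116])) 0.09283776368847196
side 0.84 [131.3, 328.7] (array([6.344e-01, 3.256e-01, 3.210e-02, 8.720e-02, 1.580e+02]), array([0.6327, 0.3222])) 0.09302198275946849
side 0.65 [153.0, 270.5] (array([4.575e-01, 1.861e-01, 6.150e-02, 8.700e-02, 1.910e+02]), array([0.4468, 0.2098])) 0.09132329809786965
side 0.64 [151.5, 302.8] (array([5.513e-01, 2.387e-01, 3.010e-02, 8.690e-02, 1.590e+02]), array([0.5514, 0.2354])) 0.09187636324429904
```

View pics/crop.png

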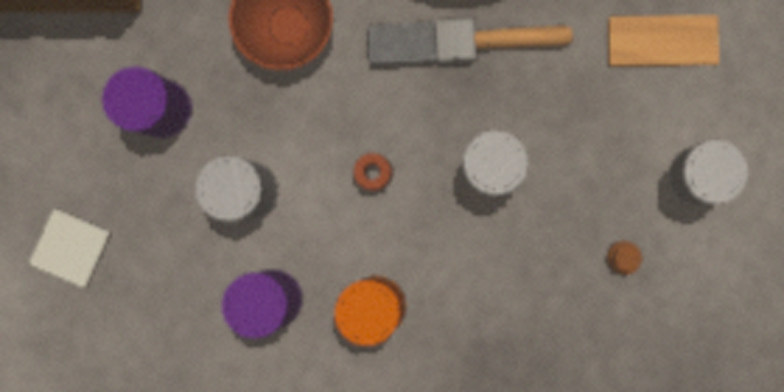

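The crop shows three grey tins at crop pixels (228,188), (495,162) and (715,172), clearly apart from the purple and orange ones. I now measure the other two tins, which the network missed.

```bash
cat >> h.py <<'E'
def tins(tag=None):
    c=bot.camera('top'); f=cv2.cvtColor(c['frame'],cv2.COLOR_BGR2HSV); out=[]
    W=pts(c,c['range_z']>-1)
    for cc,rr in [(221,208),(317,198),(395,202)]:
        m=np.zeros((400,640),bool); m[rr-22:rr+23,cc-22:cc+23]=1
        out.append(topcirc(pts(c,m)))
    if tag: cv2.imwrite(f'pics/{tag}.png',c['frame'])
    return out
E
python3 - <<'E'
from h import *
from scipy.spatial.transform import Rotation as R
for t in tins(): print(t)
o=bot.get_obs(); print(o['clock'],o['eef_pos'],R.from_quat(o['tool_rot']).as_matrix().round(3))
print(((R.from_quat(o['tool_rot']).inv())*R.from_quat([0,1,0,0])).as_rotvec())
E
```

```text
(array([5.529e-01, 2.414e-01, 2.970e-02, 8.570e-02, 4.390e+02]), array([0.5526, 0.2408]))
(array([ 5.765e-01, -3.000e-04,  2.940e-02,  8.550e-02,  4.100e+02]), array([ 5.76e-01, -3.00e-04]))
(array([ 5.680e-01, -2.016e-01,  2.960e-02,  8.550e-02,  4.170e+02]), array([ 0.5676, -0.2008]))
0.7 [0.22594322 0.44606935 0.21275003] [[-0.892  0.452  0.   ]
 [ 0.452  0.892  0.   ]
 [-0.     0.    -1.   ]]
[ 9.74847207e-05  3.72965182e-05 -4.68857029e-01]
```

>>> play_rows(
  plan=[0,0,0,0,0,-0.157,0,0,0,0,0,-0.156,0,0,0,0,0,-0.156,-41,-25.5,0,0,0,0,-41,-25.5,0,0,0,0,-41,-25.5,0,0,0,0,-41,-25.5,0,0,0,0,-41,-25.5,0,0,0,0,-41,-25.5,0,0,0,0,-41,-25.5,0,0,0,0,-40,-25.5,0,0,0,0,0,0,0,0,0,0],
  hand=100,
)

```text
clock: 2.2
eef_pos: [0.5554, 0.2398, 0.2118]
tool_rot: [0.002, 1.0, -0.0, 0.0]
ft_force: [-0.6, -0.2, -0.1]
grip_width: 0.0858
```

```bash
cat >> h.py <<'E'
def wrist(tag):
    c=bot.camera('wrist'); cv2.imwrite(f'pics/{tag}.png',c['frame'])
    W=pts(c,c['range_z']>0); q=W[(W[:,2]>.078)&(W[:,2]<.092)]
    e=bot.get_obs()['eef_pos']; q=q[np.hypot(*(q[:,:2]-e[:2]).T)<.05]
    print('n',len(q)); 
    if len(q)>5: print(cv2.minEnclosingCircle(q[:,:2].astype(np.float32)),np.median(q,0),q.min(0),q.max(0))
    o=bot.get_obs(); print(o['clock'],o['eef_pos'].round(4),o['ft_force'].round(2),o['grip_width'].round(4),o['joint_pos'].round(3),o['tau'].round(2))
E
python3 - <<'E'
from h import *
wrist('w1')
E
```

```text
n 3205
((0.5535557866096497, 0.24168048799037933), 0.029535477980971336) [0.55210292 0.24163517 0.08576656] [0.5244098  0.21216361 0.07803325] [0.58277372 0.27103372 0.08858252]Traceback (most recent call last):
  File "<stdin>", line 2, in <module>
  File "h.py", line 25, in wrist
    o=bot.get_obs(); print(o['clock'],o['eef_pos'].round(4),o['ft_force'].round(2),o['grip_width'].round(4),o['joint_pos'].round(3),o['tau'].round(2))
                                                                                   ^^^^^^^^^^^^^^^^^^^^^
AttributeError: 'float' object has no attribute 'round'
```

View pics/w1.png

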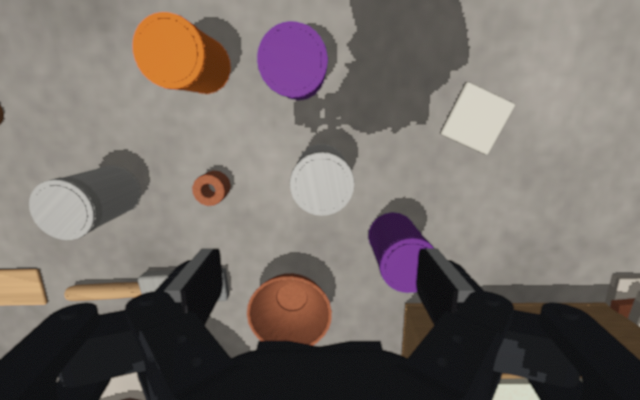

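The grey tin sits at (322,184) between the jaws, with the purple ones clear of the descent. Wrist depth agrees with the top view to about 1 mm.

>>> play_rows(
  plan=[1,1,25,0,0,0,1,1,25,0,0,0,0,0,25,0,0,0,0,0,25,0,0,0,0,0,25,0,0,0,0,0,20,0,0,0,0,0,15,0,0,0,0,0,10,0,0,0,0,0,0,0,0,0,0,0,0,0,0,0],
)

```text
clock: 3.5
eef_pos: [0.5515, 0.2444, 0.0435]
tool_rot: [-0.0, 1.0, 0.0, 0.001]
ft_force: [-0.4, 0.6, 0.4]
grip_width: 0.0855
```

>>> play_rows(
  plan=[0,0,0,0,0,0,0,0,0,0,0,0,0,0,0,0,0,0,0,0,0,0,0,0,0,0,0,0,0,0,0,0,0,0,0,0],
  hand=0,
)

```text
clock: 4.25
eef_pos: [0.5518, 0.244, 0.044]
tool_rot: [0.0, 1.0, 0.0, 0.001]
ft_force: [-0.6, -1.8, 5.8]
grip_width: 0.0563
```

>>> play_rows(
  plan=[0,0,-3,0,0,0,0,0,-8,0,0,0,0,0,-14,0,0,0,0,0,-18,0,0,0,0,0,-16,0,0,0,0,0,-10,0,0,0,0,0,-6,0,0,0,0,0,0,0,0,0,0,0,0,0,0,0,0,0,0,0,0,0,0,0,0,0,0,0,0,0,0,0,0,0],
)

```text
clock: 5.75
eef_pos: [0.5508, 0.2441, 0.1175]
tool_rot: [-0.0, 1.0, -0.0, -0.0]
ft_force: [0.2, 0.6, -2.2]
grip_width: 0.0561
```

```bash
sed -i "s/o\['grip_width'\].round(4)/round(o['grip_width'],4)/" h.py; python3 - <<'E'
from h import *
for i in range(4):
    c=bot.camera('side'); o=bot.get_obs(); print(o['clock'],o['eef_pos'].round(4),o['ft_force'].round(2),o['tau'].round(2)[:4])
cv2.imwrite('pics/s1.png',c['frame'][60:280,160:480])
E
```

```text
5.8 [0.5509 0.2441 0.1176] [ 0.49  0.82 -2.21] [  0.   -49.3   25.01   0.  ]
5.85 [0.5509 0.2441 0.1176] [ 0.35 -0.67 -2.18] [ -0.   -49.3   25.01   0.  ]
5.9 [0.5509 0.2441 0.1177] [-0.07  0.48 -1.89] [ -0.   -49.31  25.02   0.  ]
5.95 [0.5509 0.2441 0.1177] [-0.22  0.11 -1.57] [ -0.   -49.31  25.02  -0.  ]
```

View pics/s1.png

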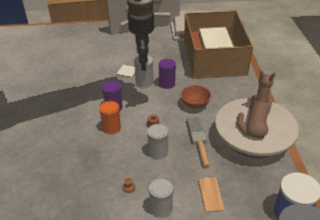

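```bash
python3 - <<'E'
from h import *
c=bot.camera('side')
cv2.imwrite('pics/s2.png',cv2.resize(c['frame'][60:200,240:380],None,fx=4,fy=4,interpolation=cv2.INTER_CUBIC))
z=[];
for i in range(5): bot.camera('side'); z.append(bot.get_obs()['ft_force'][2])
print(np.mean(z),np.std(z))
E
```

```text
-2.065332793082868 0.5131126127137684
```

View pics/s2.png

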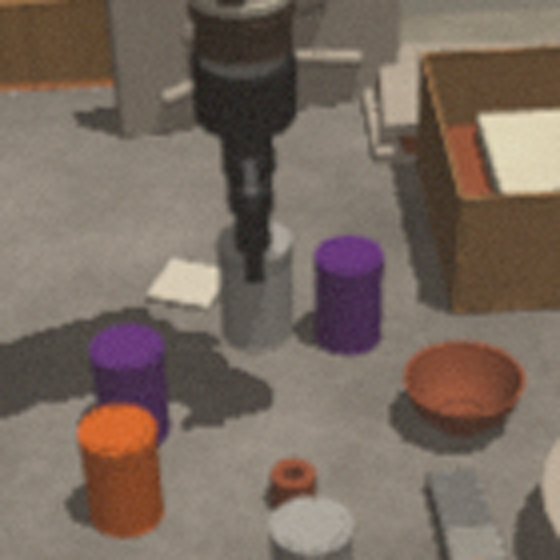

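Tin lifted and upright; about 2.07 N, so roughly 0.21 kg. Lowering it back.

>>> play_rows(
  plan=[0,0,6,0,0,0,0,0,12,0,0,0,0,0,18,0,0,0,0,0,16,0,0,0,0,0,10,0,0,0,0,0,6,0,0,0,0,0,4,0,0,0,0,0,2,0,0,0,0,0,0,0,0,0,0,0,0,0,0,0,0,0,0,0,0,0],
)

```text
clock: 7.62
eef_pos: [0.5513, 0.2443, 0.0441]
tool_rot: [-0.0, 1.0, 0.0, 0.0]
ft_force: [1.1, 0.2, -0.2]
grip_width: 0.0562
```

>>> play_rows(
  plan=[0,0,0.5,0,0,0,0,0,0,0,0,0,0,0,0,0,0,0],
)

```text
clock: 8.0
eef_pos: [0.5514, 0.2443, 0.044]
tool_rot: [-0.0, 1.0, 0.0, 0.001]
ft_force: [0.1, -1.4, 5.6]
grip_width: 0.0558
```

>>> play_rows(
  plan=[0,0,0,0,0,0,0,0,0,0,0,0,0,0,0,0,0,0,0,0,0,0,0,0,0,0,0,0,0,0,0,0,0,0,0,0],
  hand=100,
)

```text
clock: 8.75
eef_pos: [0.551, 0.2441, 0.0432]
tool_rot: [-0.0, 1.0, 0.0, -0.0]
ft_force: [0.0, -0.0, 0.0]
grip_width: 0.0854
```

>>> play_rows(
  plan=[0,0,-10,0,0,0,0,0,-20,0,0,0,0,0,-30,0,0,0,0,0,-35,0,0,0,0,0,-35,0,0,0,-2,-20,-30,0,0,0,-4,-40,-10,0,0,0,-4,-40,0,0,0,0,-4,-40,0,0,0,0,-4,-40,0,0,0,0,-4,-40,0,0,0,0,-3,-24,0,0,0,0,0,0,0,0,0,0,0,0,0,0,0,0,0,0,0,0,0,0],
)

```text
clock: 10.62
eef_pos: [0.5759, 0.0012, 0.2135]
tool_rot: [-0.001, 1.0, 0.0, 0.0]
ft_force: [0.5, 0.6, -0.2]
grip_width: 0.0855
```

```bash
python3 - <<'E'
from h import *
wrist('w2')
for t in tins('t2'): print(t)
E
```

```text
n 3140
((0.5768705606460571, -0.0006080382154323161), 0.02946145087480545) [ 0.57572265 -0.00057728  0.08580445] [ 0.5478928  -0.0293638   0.07827987] [0.60598178 0.02795857 0.08834943]
10.675 [0.5759 0.0012 0.2134] [0.53 0.13 0.36] 0.0856 [0.002 0.393 0.22  1.398 0.    0.   ] [-2.000e-01 -4.482e+01  2.559e+01  0.000e+00 -1.000e-02  0.000e+00]
(array([5.527e-01, 2.420e-01, 2.970e-02, 8.580e-02, 4.330e+02]), array([0.5527, 0.2412]))
None
(array([ 5.678e-01, -2.014e-01,  2.950e-02,  8.550e-02,  4.190e+02]), array([ 0.5677, -0.2007]))
```

View pics/w2.png

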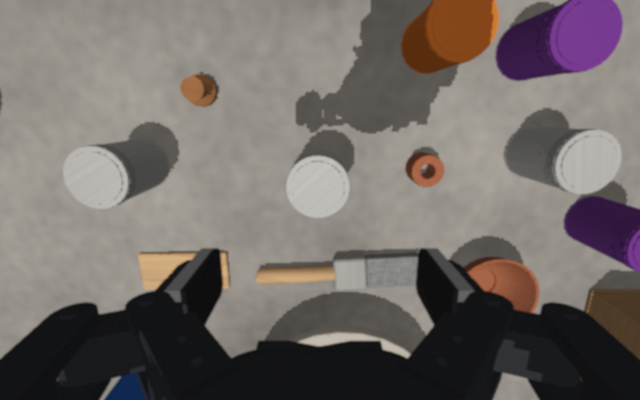

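View pics/t2.png

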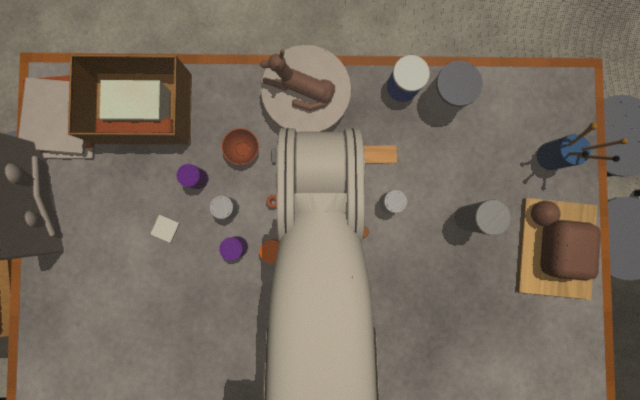

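The left tin stands upright in its place (221,208), and the middle tin is at wrist pixel (318,186). Descending.

>>> play_rows(
  plan=[-1,-1,25,0,0,0,0,-1,25,0,0,0,0,0,25,0,0,0,0,0,25,0,0,0,0,0,25,0,0,0,0,0,20,0,0,0,0,0,15,0,0,0,0,0,10,0,0,0,0,0,0,0,0,0,0,0,0,0,0,0],
)

```text
clock: 11.98
eef_pos: [0.5776, -0.0018, 0.0439]
tool_rot: [-0.0, 1.0, -0.0, 0.001]
ft_force: [-0.1, 1.0, -0.4]
grip_width: 0.0853
```

>>> play_rows(
  plan=[0,0,0,0,0,0,0,0,0,0,0,0,0,0,0,0,0,0,0,0,0,0,0,0,0,0,0,0,0,0,0,0,0,0,0,0],
  hand=0,
)

```text
clock: 12.72
eef_pos: [0.5778, -0.0013, 0.0446]
tool_rot: [-0.0, 1.0, 0.0, 0.001]
ft_force: [-0.1, 2.2, 5.7]
grip_width: 0.056
```

>>> play_rows(
  plan=[0,0,-3,0,0,0,0,0,-8,0,0,0,0,0,-14,0,0,0,0,0,-18,0,0,0,0,0,-16,0,0,0,0,0,-10,0,0,0,0,0,-6,0,0,0,0,0,0,0,0,0,0,0,0,0,0,0,0,0,0,0,0,0,0,0,0,0,0,0,0,0,0,0,0,0],
)

```text
clock: 14.22
eef_pos: [0.5769, -0.0019, 0.118]
tool_rot: [-0.0, 1.0, -0.0, -0.0]
ft_force: [-0.5, -0.4, -5.5]
grip_width: 0.0555
```

```bash
python3 - <<'E'
from h import *
z=[]
for i in range(6): c=bot.camera('side'); z.append(bot.get_obs()['ft_force'][2])
cv2.imwrite('pics/s3.png',cv2.resize(c['frame'][90:290,230:430],None,fx=3,fy=3,interpolation=cv2.INTER_CUBIC))
print(np.mean(z),np.std(z),bot.get_obs()['eef_pos'],bot.get_obs()['tau'])
E
```

```text
-5.953599123840959 0.4913085017135512 [ 0.5770215  -0.00186591  0.11824216] [-2.02437982e-04 -4.90389311e+01  2.61622989e+01  5.62583824e-03
  3.85771724e-03 -2.35683537e-06]
```

View pics/s3.png

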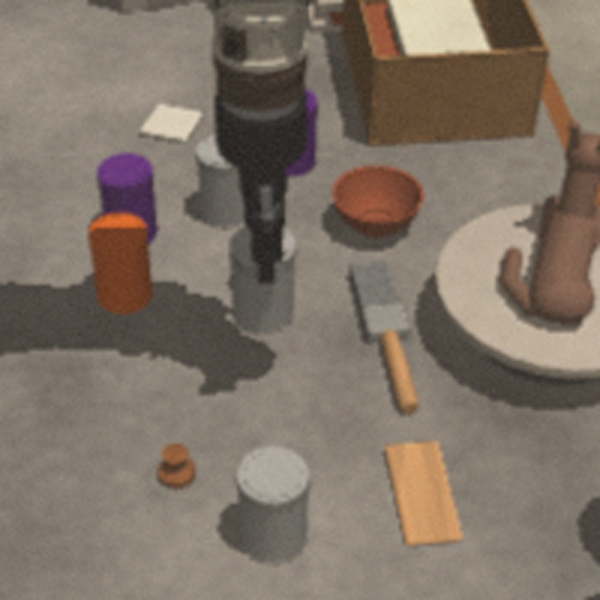

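The middle tin is lifted and upright at about 5.95 N (0.61 kg). Lowering it.

>>> play_rows(
  plan=[0,0,6,0,0,0,0,0,12,0,0,0,0,0,18,0,0,0,0,0,16,0,0,0,0,0,10,0,0,0,0,0,6,0,0,0,0,0,4,0,0,0,0,0,2,0,0,0,0,0,0,0,0,0,0,0,0,0,0,0,0,0,0,0,0,0],
)

```text
clock: 15.9
eef_pos: [0.5774, -0.0019, 0.0447]
tool_rot: [-0.0, 1.0, -0.0, 0.001]
ft_force: [-0.6, 0.7, -3.9]
grip_width: 0.0557
```

>>> play_rows(
  plan=[0,0,0.7,0,0,0,0,0,0.3,0,0,0,0,0,0,0,0,0,0,0,0,0,0,0],
)

```text
clock: 16.4
eef_pos: [0.5778, -0.0018, 0.0446]
tool_rot: [-0.0, 1.0, -0.0, 0.001]
ft_force: [-1.4, -0.3, 6.0]
grip_width: 0.0561
```

>>> play_rows(
  plan=[0,0,0,0,0,0,0,0,0,0,0,0,0,0,0,0,0,0,0,0,0,0,0,0,0,0,0,0,0,0,0,0,0,0,0,0],
  hand=100,
)

```text
clock: 17.15
eef_pos: [0.577, -0.0019, 0.0432]
tool_rot: [-0.0, 1.0, -0.0, -0.0]
ft_force: [0.0, 0.2, -0.2]
grip_width: 0.0858
```

>>> play_rows(
  plan=[0,0,-10,0,0,0,0,0,-20,0,0,0,0,0,-30,0,0,0,0,0,-35,0,0,0,0,0,-35,0,0,0,1,-20,-30,0,0,0,2,-40,-10,0,0,0,2,-40,0,0,0,0,2,-40,0,0,0,0,1,-40,0,0,0,0,1,-20,0,0,0,0,0,0,0,0,0,0,0,0,0,0,0,0,0,0,0,0,0,0],
)

```text
clock: 18.9
eef_pos: [0.5682, -0.2004, 0.2134]
tool_rot: [-0.001, 1.0, 0.0, 0.0]
ft_force: [0.5, -0.1, 0.5]
grip_width: 0.0857
```

```bash
python3 - <<'E'
from h import *
wrist('w3')
for t in tins('t3'): print(t)
E
```

```text
n 3152
((0.56866854429245, -0.2023410052061081), 0.029544977471232414) [ 0.56717627 -0.20219519  0.08581288] [ 0.53933146 -0.2318297   0.0781556 ] [ 0.59750109 -0.17354736  0.08821717]
18.95 [ 0.5683 -0.2006  0.2134] [-0.33 -0.13 -0.52] 0.0855 [-0.339  0.449  0.305  1.427  0.    -0.341] [-1.600e-01 -4.740e+01  2.567e+01  0.000e+00 -1.000e-02  0.000e+00]
(array([5.526e-01, 2.419e-01, 2.980e-02, 8.540e-02, 4.380e+02]), array([0.5527, 0.2411]))
(array([ 5.765e-01, -8.000e-04,  2.940e-02,  8.550e-02,  4.130e+02]), array([ 0.5761, -0.0007]))
(array([ 5.606e-01, -2.005e-01,  2.790e-02,  8.560e-02,  1.740e+02]), array([ 0.5536, -0.1995]))
```

View pics/w3.png

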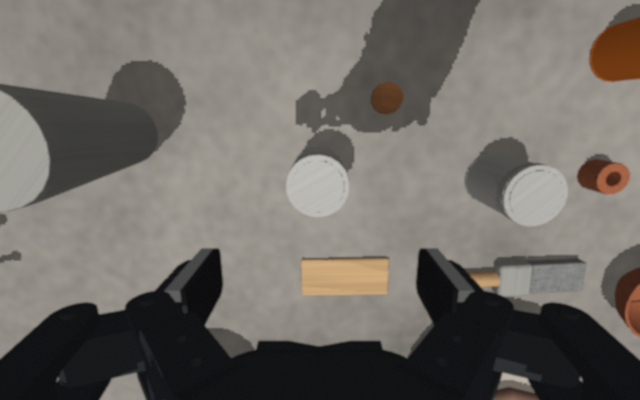

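The right tin is at wrist pixel (317,186), with the stamp (387,98) and tumbler clear. Both earlier tins are still standing in place.

>>> play_rows(
  plan=[0,-1,25,0,0,0,0,-0.5,25,0,0,0,0,0,25,0,0,0,0,0,25,0,0,0,0,0,25,0,0,0,0,0,20,0,0,0,0,0,15,0,0,0,0,0,10,0,0,0,0,0,0,0,0,0,0,0,0,0,0,0],
)

```text
clock: 20.25
eef_pos: [0.5687, -0.2036, 0.044]
tool_rot: [-0.0, 1.0, -0.0, 0.001]
ft_force: [-0.8, 0.3, 0.4]
grip_width: 0.0856
```

>>> play_rows(
  plan=[0,0,0,0,0,0,0,0,0,0,0,0,0,0,0,0,0,0,0,0,0,0,0,0,0,0,0,0,0,0,0,0,0,0,0,0],
  hand=0,
)

```text
clock: 21.0
eef_pos: [0.5688, -0.2032, 0.0445]
tool_rot: [-0.0, 1.0, -0.0, 0.001]
ft_force: [-1.2, 1.7, 6.0]
grip_width: 0.0559
```

>>> play_rows(
  plan=[0,0,-3,0,0,0,0,0,-8,0,0,0,0,0,-14,0,0,0,0,0,-18,0,0,0,0,0,-16,0,0,0,0,0,-10,0,0,0,0,0,-6,0,0,0,0,0,0,0,0,0,0,0,0,0,0,0,0,0,0,0,0,0,0,0,0,0,0,0,0,0,0,0,0,0],
)

```text
clock: 22.5
eef_pos: [0.5679, -0.2033, 0.118]
tool_rot: [-0.0, 1.0, 0.0, -0.0]
ft_force: [-0.4, 0.3, -4.5]
grip_width: 0.0558
```

```bash
python3 - <<'E'
from h import *
z=[]
for i in range(6): c=bot.camera('side'); z.append(bot.get_obs()['ft_force'][2])
cv2.imwrite('pics/s4.png',cv2.resize(c['frame'][130:330,230:430],None,fx=3,fy=3,interpolation=cv2.INTER_CUBIC))
print(np.mean(z),np.std(z),bot.get_obs()['eef_pos'],bot.get_obs()['tau'])
E
```

```text
-4.003345518249162 0.7029833535039471 [ 0.56805566 -0.20338633  0.11825689] [ 8.29082583e-04 -5.04691529e+01  2.57070637e+01  3.19929779e-03
  2.81438748e-03 -7.36125401e-06]
```

View pics/s4.png

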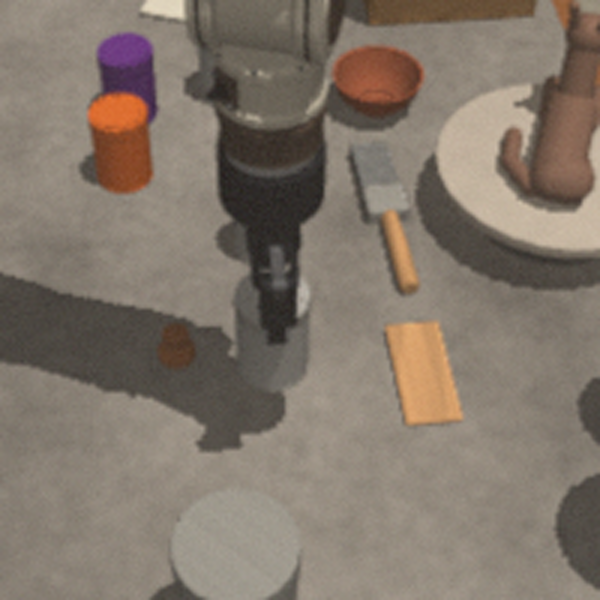

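The right tin is lifted and upright at about 4.0 N (0.41 kg). The middle tin at 0.61 kg is heaviest, with a 0.2 kg gap as the task describes. I set the right tin down and go back to the middle.

>>> play_rows(
  plan=[0,0,6,0,0,0,0,0,12,0,0,0,0,0,18,0,0,0,0,0,16,0,0,0,0,0,10,0,0,0,0,0,6,0,0,0,0,0,4,0,0,0,0,0,2,0,0,0,0,0,0.7,0,0,0,0,0,0,0,0,0,0,0,0,0,0,0,0,0,0,0,0,0],
)

```text
clock: 24.3
eef_pos: [0.5686, -0.2034, 0.0445]
tool_rot: [-0.0, 1.0, -0.0, 0.001]
ft_force: [-1.4, 1.8, 6.2]
grip_width: 0.056
```

>>> play_rows(
  plan=[0,0,0,0,0,0,0,0,0,0,0,0,0,0,0,0,0,0,0,0,0,0,0,0,0,0,0,0,0,0,0,0,0,0,0,0],
  hand=100,
)

```text
clock: 25.05
eef_pos: [0.5681, -0.2034, 0.0435]
tool_rot: [-0.0, 1.0, -0.0, 0.0]
ft_force: [-0.1, -0.4, -0.1]
grip_width: 0.0853
```

>>> play_rows(
  plan=[0,0,-10,0,0,0,0,0,-20,0,0,0,0,0,-30,0,0,0,0,0,-35,0,0,0,0,0,-35,0,0,0,-1,20,-30,0,0,0,-2,40,-10,0,0,0,-2,40,0,0,0,0,-2,40,0,0,0,0,-1,40,0,0,0,0,-1,22,0,0,0,0,0,0,0,0,0,0,0,0,0,0,0,0,0,0,0,0,0,0],
)

```text
clock: 26.8
eef_pos: [0.577, -0.0025, 0.2137]
tool_rot: [0.001, 1.0, -0.0, 0.0]
ft_force: [-0.1, -0.5, -0.4]
grip_width: 0.0855
```

```bash
python3 - <<'E'
from h import *
wrist('w4')
for t in tins('t4'): print(t)
E
```

```text
n 3153
((0.5771321058273315, -0.0011794251622632146), 0.029513590037822723) [ 0.57587988 -0.00157722  0.0858055 ] [ 0.54803911 -0.03018331  0.07807714] [0.60617416 0.02802586 0.08851464]
26.85 [ 0.577  -0.0025  0.2136] [ 0.45 -0.13 -0.87] 0.0851 [-0.004  0.395  0.224  1.399 -0.    -0.003] [ 1.900e-01 -4.494e+01  2.560e+01  0.000e+00  1.000e-02 -0.000e+00]
(array([5.530e-01, 2.419e-01, 2.960e-02, 8.550e-02, 4.360e+02]), array([0.5526, 0.241 ]))
None
(array([ 5.677e-01, -2.017e-01,  2.960e-02,  8.530e-02,  4.160e+02]), array([ 0.5675, -0.2011]))
```

View pics/w4.png

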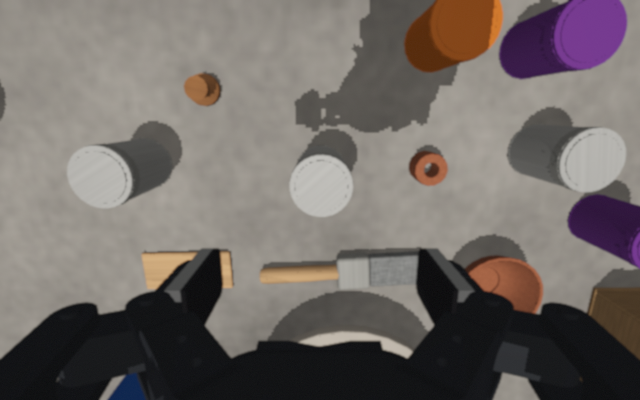

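All three tins stand in place, and the middle one is at (321,185) under the gripper. Grasp and lift 15 cm.

>>> play_rows(
  plan=[0,1,25,0,0,0,0,0,25,0,0,0,0,0,25,0,0,0,0,0,25,0,0,0,0,0,25,0,0,0,0,0,20,0,0,0,0,0,15,0,0,0,0,0,10,0,0,0,0,0,0,0,0,0,0,0,0,0,0,0],
)

```text
clock: 28.15
eef_pos: [0.5777, -0.0004, 0.0442]
tool_rot: [-0.0, 1.0, -0.0, 0.001]
ft_force: [0.4, 0.3, 0.6]
grip_width: 0.0852
```

>>> play_rows(
  plan=[0,0,0,0,0,0,0,0,0,0,0,0,0,0,0,0,0,0,0,0,0,0,0,0,0,0,0,0,0,0,0,0,0,0,0,0],
  hand=0,
)

```text
clock: 28.9
eef_pos: [0.5777, -0.0006, 0.0448]
tool_rot: [-0.0, 1.0, -0.0, 0.001]
ft_force: [-0.9, -1.5, 5.7]
grip_width: 0.0563
```

>>> play_rows(
  plan=[0,0,-3,0,0,0,0,0,-8,0,0,0,0,0,-14,0,0,0,0,0,-18,0,0,0,0,0,-20,0,0,0,0,0,-20,0,0,0,0,0,-20,0,0,0,0,0,-18,0,0,0,0,0,-14,0,0,0,0,0,-10,0,0,0,0,0,-5,0,0,0,0,0,-2,0,0,0,0,0,0,0,0,0,0,0,0,0,0,0,0,0,0,0,0,0,0,0,0,0,0,0,0,0,0,0,0,0,0,0,0,0,0,0],
)

```text
clock: 31.15
eef_pos: [0.577, -0.0004, 0.1955]
tool_rot: [-0.0, 1.0, -0.0, 0.0]
ft_force: [0.6, 0.2, -5.4]
grip_width: 0.0557
```

```bash
python3 - <<'E'
from h import *
z=[]
for i in range(6): c=bot.camera('side'); z.append(bot.get_obs()['ft_force'][2])
cv2.imwrite('pics/s5.png',cv2.resize(c['frame'][60:310,220:440],None,fx=2.4,fy=2.4,interpolation=cv2.INTER_CUBIC))
m=np.zeros((400,640),bool); m[100:260,290:350]=1
P=pts(c,m)
q=P[(np.hypot(P[:,0]-.577,P[:,1]+.001)<.034)&(P[:,2]>.1)]; print('tin z span',q[:,2].min())
o=bot.get_obs(); print(np.mean(z),o['clock'],o['eef_pos'],o['tool_rot'].round(4),o['grip_width'])
for t in tins('t5'): print(t)
E
```

```text
tin z span 0.1506710132577338
-5.865985199997094 31.45 [ 5.77020622e-01 -3.90267871e-04  1.95543975e-01] [-1.e-04  1.e+00 -0.e+00  0.e+00] 0.05605877753803216
(array([5.530e-01, 2.418e-01, 2.950e-02, 8.550e-02, 4.360e+02]), array([0.5528, 0.2411]))
None
(array([ 5.680e-01, -2.018e-01,  2.950e-02,  8.550e-02,  4.160e+02]), array([ 0.5676, -0.201 ]))
```

View pics/s5.png

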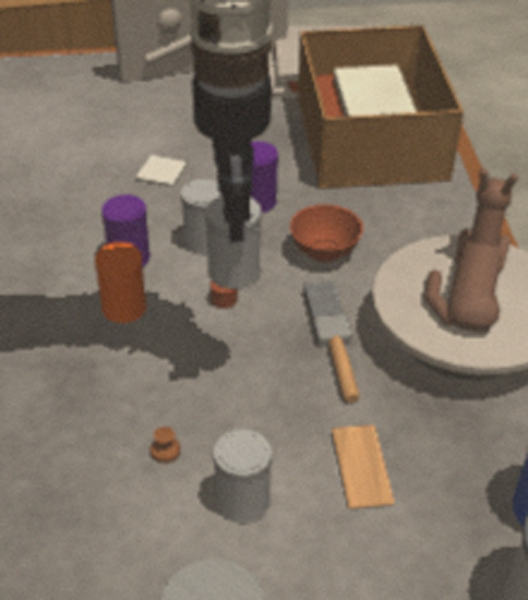

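View pics/t5.png

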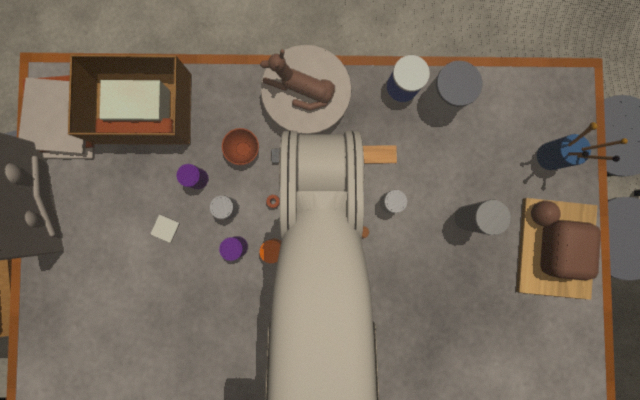

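The middle tin hangs upright with its underside at about 0.151 m. The other tins stand at (221,208) and (395,202), and the bystanders in view have not moved.

```bash
python3 - <<'E'
from workcell import bot
print(bot.job_done())
E
```

```text
the job is handed in; nothing more can be done
None
```

I weighed the three tins by feel from left to right, lifting each about 7 cm and standing it back upright before taking the next. The readings were about 2.1 N (0.21 kg) for the left, 5.95 N (0.61 kg) for the middle and 4.0 N (0.41 kg) for the right.

I then lifted the middle tin again and handed the job in still holding it, at about 31.5 s on the clock.

**Last checks:**
- **Held tin:** it hung upright with its underside about 0.151 m above the bench. It weighed 5.9 N, matching the first reading.
- **Other tins:** the left and right tins stood upright within about 1 mm of where they started.
- **Bystanders and look-alikes:** those in view had not moved. In the last top view the arm covered the orange look-alike, the brush and the stamp in part, but the side view showed all three where they were.

No check failed. The force noise was about 0.5–0.7 N per reading, against a gap of about 1.9 N between the two heaviest.

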